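# Pack the kit tray and index the turntable to its marked station

### The arm

A 6-joint arm with a two-finger parallel gripper is mounted at the origin on the work surface. World frame = base frame: x ahead of the robot, y to its left, z up, the work surface at z = 0. Lengths are in m, angles in rad, forces in N, time in s.
With the tool pointing down it reaches from about 0.25 to 0.775 m from the base axis. Payload 4 kg.
Tool frame: the origin (TCP) lies at the very end of the fingers, on their centre line; the grasp point (between the pads) lies 19 mm behind it; z points along the fingers, y is the line along which they close (so a half turn about z gives the same grasp; the last joint's range is limited). The gripper opens to 85 mm and grips with 20 to 120 N. Pads are 22 mm wide; open, the fingers measure 114 mm over their backs; the gripper's body (76 mm by 85 mm) begins 54 mm behind the grasp point. The pads swing forward as they close: fully open they stand 13 mm farther back than shut.
Start: joints at [-1.409, 0.087, 1.371, -0, 1.684, -0.103], TCP at [0.144, -0.531, 0.231] pointing down, gripper open.
Joint ranges: [-3.1, 3.1], [-0.76, 2.03], [0.27, 2.55], [-1.08, 4.22], [0.17, 2.65], [-2.57, 2.57]. Speed limits (rad/s): [2.79, 2.79, 3.14, 3.14, 3.14, 3.14].

### API

Orientations are given as a rotation vector (axis times angle).
In Python, from cell import env gives the robot as it stands.
- The arm moves only by the tool creep_tool, called after "Request:" as a command line: name --argument value ..., lists and objects as JSON in quotes. Schema: {"type":"object","properties":{"ticks":{"type":"array","items":{"type":"array","items":{"type":"number"},"minItems":7,"maxItems":7},"minItems":1,"maxItems":10},"squeeze":{"type":"number"},"only":{"type":"string"},"quiet":{"type":"boolean"},"lines":{"type":"string"}},"required":["ticks"],"additionalProperties":false}. ticks is a list of rows, 1 to 10 of them, each of 7 numbers: the finger opening in m, then dx, dy, dz in cm, then a rotation vector rx, ry, rz in rad; each row is the pose to reach, as a shift and turn from the pose commanded when the call began, along the tool's axes at that moment; what a row does not reach only later rows make up. A row lasts 1/8 s, in which the tool goes at most 0.0625 m and 0.188 rad, less where a joint would pass 70% of its speed; a pose out of reach is approached as far as the arm can. The fingers move at their own pace and stop on an object; squeeze is the grip in N (left out, the last holds). Time passes only in rows, so rows that do not move let the fingers close. The tool returns the time, the measured TCP pose, the force, the opening and the grip force at its end. only (a regular expression) keeps the lines of the reply that match it, lines (a string "A,B") keeps lines A to B, and quiet returns only ok. Input that does not fit is refused with a message, and nothing moves.
- env.state(): the state, without advancing time (a new reading comes with each control period).
- env.snapshot(name): name is "scene" or "top"; returns a dict with "frame" (480x640x3 uint8, red, green, blue), "camera_matrix" (3x3 intrinsics, pixels), "R" (3x3) and "t" (3): a world point X has camera coordinates R X + t. Camera axes: x right, y down, z forward; pixel columns grow to the right and rows downward; lengths in m; the calibration is good to about 2 mm. A picture is of the moment at which its call begins. There is no depth.
- env.finish_job(): hands the job in; it is judged then, once.
The state is a dict: "time": time; "q": joint angles; "joint_vel": joint speeds; "joint_torque": joint torques, N m; "tool_pos": TCP position; "eef_rot": TCP orientation; "wrist_force": force on the tool from outside, world axes, zero at the start; "moment": the same for the moment, N m; "opening": finger opening in m; "grip_force": force on a finger pad.
Only numpy, scipy, OpenCV 4.12 (cv2) and the standard library are available. Lean on these libraries where they do the work, as an engineer would, in place of code of your own. Each camera call takes 0.05 s, during which the arm holds its last target. There are 200 camera calls.

### The job

Stand the brown box and the blue box upright together in the green tray on the turntable, both flat on its floor; set them down, do not drop them. Then pull up the red sprung index knob, swing the turntable with it to the hole marked by the green disc, and let go so that the pin drops fully home in that hole with both boxes still standing in the tray. Leave the jar and the tape roll where they are.

Things in the scene. Friction and masses are not known exactly. Their poses are not given: they have to be found in the camera images.
- brown_box: Loose brown cardboard box with an orange tape strip, 60 (its x) x 32 (its y) x 70 mm high, about 0.12 kg, standing upright on the table on one side of the turntable. Origin: centre of its underside. It and the blue box swap sides from start to start.
- blue_box: Loose blue box with a white tape strip, 54 (its x) x 40 (its y) x 62 mm high, about 0.12 kg, standing upright on the table on the other side. Origin: centre of its underside. The two boxes fit in the tray together only side by side along the tray's y, each with its own x along the tray's x (10 mm spare along y, either box on either side).
- tray_in (a point): Centre of the inner floor, 41 mm above the table, of the shallow green tray fixed on the turntable. It turns with the turntable: x points from the knob through the pivot and beyond (this point is 30 mm beyond the pivot), z up. Inside it is 66 (x) by 82 (y) mm; walls 3 mm thick, rim 27 mm above this floor, so that the boxes stand well above it.
- pivot (a point): Point on the turntable's vertical turning axis, 38 mm above the table (top of the white disc, radius 105 mm). Its x and y axes are those of the fixed index plate: the starting hole lies at -x, 140 mm from the axis.
- turntable (a joint): Angle of the white turntable, rad, counter-clockwise from above, 0 at the start with the pin in the middle hole. The fixed pale index plate (top 24 mm above the table) has three holes 140 mm from the axis: at 0, +0.698 (40 degrees) and -0.698. Stops at +-0.85. Light friction, stays where it is left; a seated pin locks it with about 1 mm of play.
- plunger (a joint): Lift of the sprung index pin, m: 0 fully home in a hole, 0.018 at its upper stop. It clears the plate above 0.011; let go between holes, it rides on the plate at 0.011 until it drops in a hole. The spring pushes it down with about 6 N at home, 9 N fully lifted. The pin's end is round and finds the hole if released within about 3 mm of it.
- knob_grip (a point): Middle of the red knob of the index pin: an upright cylinder 28 mm across and 28 mm high (64 to 92 mm above the table when home), 140 mm from the pivot. Under it a thinner housing (18 mm) stands on the turntable's arm, whose top is 38 mm above the table. The pin rides on the turntable: lift the knob and move it along the arc to swing the turntable. Axes as the tray's.
- green_marker: Green disc, 28 mm in diameter and 6 mm high, fixed on the index plate just outside the hole to go to (186 mm from the pivot, on the line from the pivot through that hole). It marks the left or the right hole. Origin: centre of its underside, 24 mm above the table.
- yellow_marker: Yellow disc of the same size outside the hole on the other side, not the one to use.
- jar: White jar, 52 mm in diameter, 75 mm high, loose on the table; bystander. Origin: centre of its underside.
- tape_roll: Orange roll, 84 mm in diameter, 45 mm high, lying flat, loose; bystander. Origin: centre of its underside.

How it is judged:
By the outcome, as a careful person would: the job done as asked, in the order asked, and still so for the second after the job is handed in, with the robot touching nothing.
It also fails if it takes over 72 s, if anything falls off the work surface, if the arm or the gripper's body presses on something with over 40 N, if the wrist force passes 120 N, or if a joint passes its speed limit or range.

## Working session

There is one attempt and no reset: what is moved stays moved. The work goes in short steps, Python scripts to look and compute and a tool call to move; the robot and the scene stay as the last step left them, time stands still between calls to the robot, and variables do not carry over. Pictures are saved under pics/ and viewed, at most 10 in all, crops included, and the job is handed in when it is done.

```bash
ls; mkdir -p pics
```

Run:
```python
from cell import env
import cv2,numpy as np
for n in("scene","top"):
    s=env.snapshot(n); cv2.imwrite(f"pics/{n}0.png",s["frame"][:,:,::-1]); np.savez(f"pics/{n}0.npz",**s)
    print(n,s["camera_matrix"].tolist(),s["R"].round(4).tolist(),s["t"].round(4).tolist())
print(env.state())
```

```text
cell.py
pics
scene [[470.42377863781405, 0.0, 320.19199714533863], [0.0, 470.42377863781405, 234.75358732512865], [0.0, 0.0, 1.0]] [[-0.5309, 0.8473, 0.0145], [0.5471, 0.3558, -0.7577], [-0.6472, -0.3943, -0.6524]] [0.2823, -0.2298, 1.5182]
top [[618.4361025345727, 0.0, 307.3360890309715], [0.0, 618.4361025345727, 248.23306090276878], [0.0, 0.0, 1.0]] [[-0.0192, -0.9998, 0.0074], [-0.9913, 0.018, -0.1301], [0.1299, -0.0098, -0.9915]] [-0.0028, 0.5694, 1.2986]
{'time': 0.1, 'q': array([-1.40909886e+00,  8.78860455e-02,  1.37210880e+00, -9.44066316e-06,
        1.68359709e+00, -1.03099283e-01]), 'joint_vel': array([-0.00147301, -0.00142903, -0.00159626,  0.00179429, -0.0004273 ,
        0.0018455 ]), 'joint_torque': array([ 1.45497943e-03, -3.53013575e+01, -3.14219177e+01, -1.15537537e-04,
        7.98890891e-03,  2.23487183e-05]), 'tool_pos': array([ 0.1438628 , -0.53038838,  0.23025059]), 'eef_rot': array([-3.11211739e+00, -4.14462215e-01,  1.06662483e-04]), 'wrist_force': array([-0.85354243,  0.5304671 ,  0.75646892]), 'moment': array([ 0.03235243, -0.02061328,  0.07393459]), 'grip_force': 0.0, 'opening': 0.0853143095624752}
```
View pics/scene0.png

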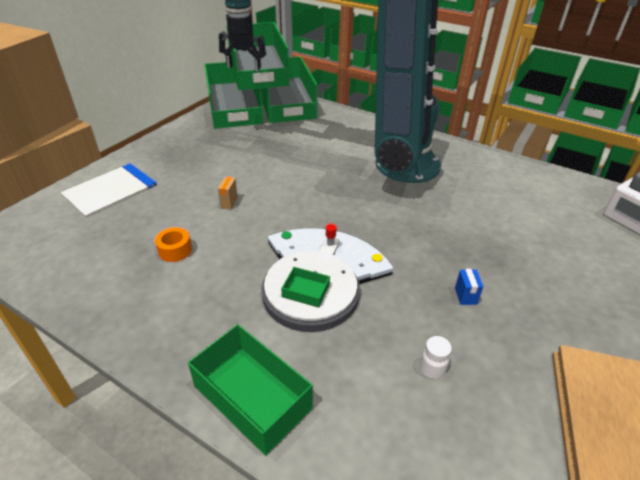

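View pics/top0.png

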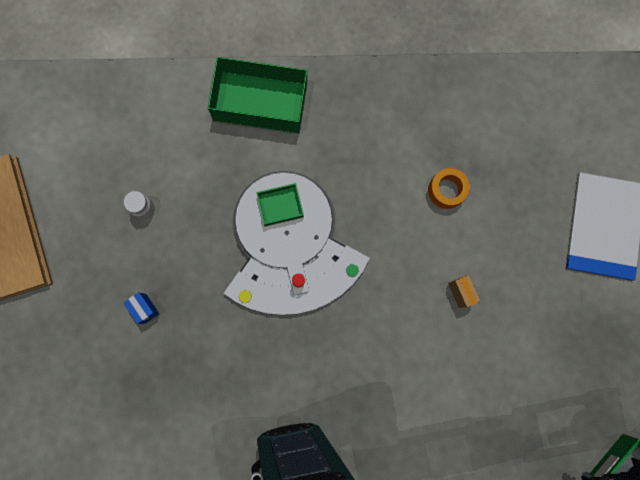

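Both views show: tray on the turntable at (280,205) in top; knob (298,281); green marker (352,271), to the robot's right; yellow (245,297); blue box (141,308), brown box (464,292), jar (136,203), roll (449,188). I'll zoom in on the parts that matter.

Run:
```python
import cv2,numpy as np
t=cv2.imread("pics/top0.png"); s=cv2.imread("pics/scene0.png")
def c(im,x,y,w,h,W,H): return cv2.resize(im[y:y+h,x:x+w],(W,H),interpolation=cv2.INTER_CUBIC)
a=np.hstack([c(t,118,284,50,40,250,200),c(t,440,268,50,40,250,200),c(s,445,262,50,40,250,200)])
b=np.hstack([c(s,205,170,50,40,250,200),c(t,215,165,160,160,400,400)[:200*2][:200],np.zeros((200,100,3),np.uint8)])
d=np.hstack([c(t,215,165,160,160,400,400),np.vstack([c(s,205,170,50,40,250,200),c(s,265,215,125,100,250,200)]),np.zeros((400,100,3),np.uint8)])
cv2.imwrite("pics/crop1.png",np.vstack([a,d]))
```

View pics/crop1.png

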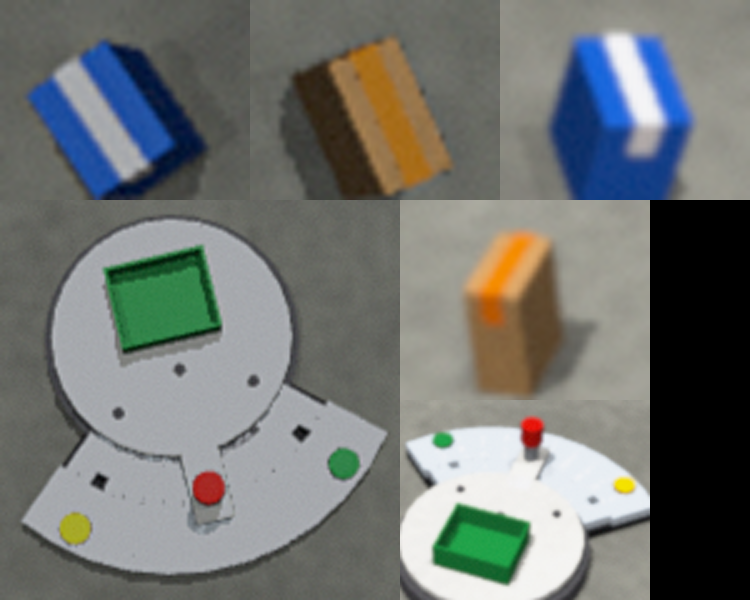

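Strips run along each box's long side; the top faces are the brightest faces. Now measuring.

Create h.py:
```python
import cv2,numpy as np
def load(n): return dict(np.load(f"pics/{n}.npz"))
def ray(s,p):
    d=s["R"].T@np.linalg.inv(s["camera_matrix"])@np.array([p[0],p[1],1.]); return -s["R"].T@s["t"],d/np.linalg.norm(d)
def onz(s,p,z):
    o,d=ray(s,p); return o+d*(z-o[2])/d[2]
def tri(s1,p1,s2,p2):
    o1,d1=ray(s1,p1);o2,d2=ray(s2,p2)
    u=np.linalg.lstsq(np.c_[d1,-d2],o2-o1,rcond=None)[0]
    a,b=o1+u[0]*d1,o2+u[1]*d2; return (a+b)/2,np.linalg.norm(a-b)
def blob(s,box,lo,hi):
    x,y,w,h=box; m=cv2.inRange(cv2.cvtColor(s["frame"],cv2.COLOR_RGB2HSV),lo,hi)
    r=np.zeros_like(m); r[y:y+h,x:x+w]=m[y:y+h,x:x+w]
    c=max(cv2.findContours(r,cv2.RETR_EXTERNAL,cv2.CHAIN_APPROX_NONE)[0],key=cv2.contourArea); return c
def cen(c):
    m=cv2.moments(c); return np.array([m["m10"]/m["m00"],m["m01"]/m["m00"]])
```

Run:
```python
from h import *
np.set_printoptions(precision=4,suppress=True)
T=load("top0");S=load("scene0")
def p(s,x,y): return cv2.cvtColor(s["frame"],cv2.COLOR_RGB2HSV)[y,x]
print("T blue",p(T,118+14,284+20),p(T,118+20,284+20),p(T,118+35,284+22),p(T,125,290),"brown",p(T,440+20,268+17),p(T,440+26,268+20),p(T,455,268+24))
print("S blue",p(S,445+17,262+15),p(S,445+26,262+15),p(S,445+15,262+30),p(S,445+33,262+30),"brown",p(S,220,186),p(S,228,222-40+8),p(S,222,203))
G=((50,120,40),(80,255,255));Y=((22,150,80),(35,255,255))
g=[cen(blob(T,(335,255,40,35),*G)),cen(blob(S,(278,225,20,20),*G))]
y=[cen(blob(T,(230,285,30,25),*Y)),cen(blob(S,(365,248,25,20),*Y))]
R1=((0,150,60),(6,255,255))
k=[cen(blob(T,(285,268,30,25),*R1)),cen(blob(S,(320,220,25,25),*R1))]
print("g",onz(T,g[0],.03),tri(T,g[0],S,g[1]));print("y",onz(T,y[0],.03),tri(T,y[0],S,y[1]));print("knob",onz(T,k[0],.092),tri(T,k[0],S,k[1]))
c=blob(T,(250,175,60,55),*G); r=cv2.minAreaRect(c);print("tray T",r,[onz(T,q,.068) for q in cv2.boxPoints(r)],onz(T,r[0],.068))
c=blob(S,(275,260,60,50),*G);print("tray S",cv2.approxPolyDP(cv2.convexHull(c),3,True).reshape(-1,2).tolist(), "T",cv2.approxPolyDP(cv2.convexHull(blob(T,(250,175,60,55),*G)),3,True).reshape(-1,2).tolist())
gw,yw=onz(T,g[0],.03),onz(T,y[0],.03); d=(yw-gw)[:2];L=np.linalg.norm(d);d/=L;n=np.array([d[1],-d[0]]); n*=np.sign(n[0])
piv=(gw+yw)[:2]/2+n*.186*np.cos(.698); print("L",L,"(.2391) ax",n,np.arctan2(n[1],n[0]),"pivot",piv,"knob pred",piv-.14*n,"tray pred",piv+.03*n)
```

```text
T blue [112  52 172] [108   8 166] [108 255  61] [36 13 98] brown [ 17 130 149] [ 17 208 167] [ 22 130  51]
S blue [109 221 165] [120   2 245] [109 216 105] [109 219 134] brown [ 17 138 224] [ 16 129 136] [ 16 130 131]
g [ 0.521  -0.1092  0.03  ] (array([ 0.5219, -0.1102,  0.0224]), np.float64(0.0008459016481264695))
y [0.4695 0.1235 0.03  ] (array([0.4699, 0.1243, 0.0219]), np.float64(0.00013938509553657435))
knob [0.497  0.0078 0.092 ] (array([0.4984, 0.0079, 0.0746]), np.float64(3.971622313430919e-05))
tray T ((279.50982666015625, 203.7918243408203), (33.26796340942383, 40.13914108276367), 76.75948333740234) [array([0.6878, 0.0937, 0.068 ]), array([0.7064, 0.0101, 0.068 ]), array([ 0.6358, -0.0049,  0.068 ]), array([0.6175, 0.0782, 0.068 ])] [0.6617 0.0443 0.068 ]
tray S [[293, 268], [328, 277], [318, 305], [282, 295]] T [[295, 184], [302, 215], [264, 224], [257, 192]]
L 0.238271489025327 (.2391) ax [0.9763 0.2163] 0.2180647675873363 pivot [0.6344 0.038 ] knob pred [0.4977 0.0077] tray pred [0.6636 0.0445]
```

Run:
```python
from h import *
np.set_printoptions(precision=4,suppress=True)
T=load("top0");S=load("scene0")
for s in(T,S):  s["frame"]=cv2.bilateralFilter(s["frame"],5,40,3)
def rep(n,tb,tl,sb,sl,z):
    a=blob(T,tb,*tl);b=blob(S,sb,*sl);r=cv2.minAreaRect(a);q=cv2.boxPoints(r)
    w=np.array([onz(T,x,z) for x in q])[:,:2]; e=w[1]-w[0],w[2]-w[1]
    e=max(e,key=np.linalg.norm),min(e,key=np.linalg.norm)
    print(n,"areas",cv2.contourArea(a),cv2.contourArea(b),"ctr@z",w.mean(0),"sides",[np.linalg.norm(v) for v in e],"yaw",np.degrees(np.arctan2(e[0][1],e[0][0])),"\n tri",tri(T,cen(a),S,cen(b)),cen(b))
rep("blue",(118,284,50,42),((0,0,118),(180,255,255)),(445,262,50,40),((0,0,150),(180,255,255)),.062)
rep("brown",(440,268,50,45),((5,60,100),(28,255,255)),(205,170,50,40),((5,60,180),(28,255,255)),.070)
# tray rim corners (tri)
for a,b in (((295,184),(282,295)),((302,215),(293,268)),((257,192),(318,305)),((264,224),(328,277))): print(tri(T,a,S,b))
J=blob(T,(120,185,35,35),(0,0,150),(180,60,255)); print("jar",onz(T,cen(J),.075)); 
O=blob(T,(425,160,50,55),(5,180,80),(20,255,255)); print("roll",onz(T,cen(O),.045))
```

```text
blue areas 450.0 560.0 ctr@z [0.4483 0.3441] sides [np.float64(0.054666015588046596), np.float64(0.03874264430660354)] yaw -146.05052593844616 
 tri (array([0.4465, 0.3554, 0.0444]), np.float64(0.014114037510840517)) [477.4932 282.4199]
brown areas 398.0 135.5 ctr@z [ 0.4697 -0.347 ] sides [np.float64(0.06168633334783994), np.float64(0.03167269418166323)] yaw -159.14312768090804 
 tri (array([ 0.4702, -0.349 ,  0.0636]), np.float64(0.0011251464580448892)) [225.8327 182.6679]
(array([0.7101, 0.0116, 0.0414]), np.float64(0.0018225848054712395))
(array([ 0.6396, -0.0045,  0.0565]), np.float64(0.003066334471375046))
(array([0.6933, 0.0943, 0.0438]), np.float64(0.0013088455381883675))
(array([0.6212, 0.0772, 0.0571]), np.float64(0.002651490433567585))
jar [0.6713 0.3515 0.075 ]
roll [ 0.6983 -0.3268  0.045 ]
```

Create calc.py:
```python
import sys,numpy as np
from scipy.spatial.transform import Rotation as Ro
from cell import env
x,y,z,yaw=map(float,sys.argv[1:5]); s=env.state()  # yaw: direction of tool y, deg
R=Ro.from_rotvec(s["eef_rot"]).as_matrix(); f=np.radians(yaw+90)
Rt=np.array([[np.cos(f),np.sin(f),0],[np.sin(f),-np.cos(f),0],[0,0,-1]])
print("d",(R.T@(np.array([x,y,z])-s["tool_pos"])).round(4),"r",Ro.from_matrix(R.T@Rt).as_rotvec().round(4))
```

```bash
python3 calc.py .4697 -.347 .14 20.86
```

```text
d [ 0.3625 -0.0915  0.0905] r [-1.3000e-03 -1.8000e-03 -1.6701e+00]
```

Units first: shifts go in cm. So 0.3625 m is 36.25, 0.32 m is 32.

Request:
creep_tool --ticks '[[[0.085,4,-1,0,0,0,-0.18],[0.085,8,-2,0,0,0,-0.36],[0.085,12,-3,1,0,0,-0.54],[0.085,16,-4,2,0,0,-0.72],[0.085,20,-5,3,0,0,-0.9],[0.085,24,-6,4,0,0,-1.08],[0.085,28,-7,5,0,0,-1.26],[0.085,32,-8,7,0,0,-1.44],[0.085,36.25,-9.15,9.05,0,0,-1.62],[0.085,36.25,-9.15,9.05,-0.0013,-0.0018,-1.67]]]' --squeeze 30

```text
refused: ticks[0]: the value is too long (schema: maxItems 7). Nothing was moved.
```

Refused on format, not on reach. It needs a list of rows, each a list of 7 numbers.

Request:
creep_tool --ticks '[[0.085,4,-1,0,0,0,-0.18],[0.085,8,-2,0,0,0,-0.36],[0.085,12,-3,1,0,0,-0.54],[0.085,16,-4,2,0,0,-0.72],[0.085,20,-5,3,0,0,-0.9],[0.085,24,-6,4,0,0,-1.08],[0.085,28,-7,5,0,0,-1.26],[0.085,32,-8,7,0,0,-1.44],[0.085,36.25,-9.15,9.05,0,0,-1.62],[0.085,36.25,-9.15,9.05,-0.0013,-0.0018,-1.67]]' --squeeze 30

```text
time: 1.35
tool_pos: [0.4709, -0.3445, 0.1373]
eef_rot: [-1.772, -2.589, -0.0]
wrist_force: [-0.3, -0.4, -0.9]
opening: 0.0848
grip_force: 0.0
```

```bash
python3 calc.py .4697 -.347 .14 20.86;python3 calc.py .4697 -.347 .035 20.86
```

```text
d [-0.0019 -0.002  -0.0027] r [-0.0024 -0.0038  0.0065]
d [-0.0023 -0.0017  0.1023] r [-0.0024 -0.0038  0.0065]
```

Request:
creep_tool --ticks '[[0.085,0,0,0,0,0,0],[0.085,0,0,0,0,0,0]]'

```text
time: 1.6
tool_pos: [0.4696, -0.348, 0.141]
eef_rot: [1.784, 2.584, -0.003]
wrist_force: [-0.4, -1.3, 0.2]
opening: 0.0851
grip_force: 0.0
```

```bash
python3 calc.py .4697 -.347 .035 20.86
```

Run:
```python
from cell import env
import cv2
s=[env.snapshot(n)["frame"][:,:,::-1] for n in("top","scene")]
import numpy as np
cv2.imwrite("pics/hover1.png",np.hstack([cv2.resize(s[0][230:350,400:530],(390,360)),cv2.resize(s[1][120:240,165:295],(390,360))]))
```

```text
d [0.0011 0.0005 0.106 ] r [-0.0004  0.0022 -0.0014]
```

View pics/hover1.png

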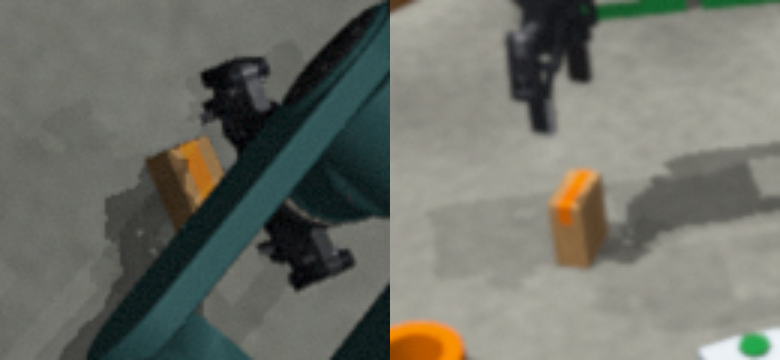

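The fingers straddle the brown box along its long axis (top crop, fingers at about (235,100) and (300,240)). Descending and gripping.

Request:
creep_tool --ticks '[[0.085,0.1,0.05,4,0,0.002,-0.001],[0.085,0.1,0.05,8,0,0.002,-0.001],[0.085,0.1,0.05,10.6,0,0.002,-0.001],[0.085,0.1,0.05,10.6,0,0.002,-0.001],[0.085,0.1,0.05,10.6,0,0.002,-0.001]]'

```text
time: 2.33
tool_pos: [0.4706, -0.3478, 0.0364]
eef_rot: [1.781, 2.585, -0.001]
wrist_force: [0.4, -0.5, 0.4]
opening: 0.0853
grip_force: 0.0
```

Request:
creep_tool --ticks '[[0.05,0,0,0,0,0,0],[0.05,0,0,0,0,0,0],[0.05,0,0,0,0,0,0],[0.05,0,0,0,0,0,0],[0.05,0,0,0,0,0,0],[0.05,0,0,0,0,0,0]]' --squeeze 30

```text
time: 3.08
tool_pos: [0.4713, -0.3477, 0.037]
eef_rot: [1.779, 2.584, -0.001]
wrist_force: [0.6, 0.9, 6.6]
opening: 0.0596
grip_force: 34.4
```

```bash
python3 calc.py .4697 -.347 .15 20.86
```

```text
d [ 0.0008 -0.001  -0.113 ] r [0.0016 0.0037 0.0009]
```

Request:
creep_tool --ticks '[[0.05,0,0,-4,0,0,0],[0.05,0,0,-9,0,0,0],[0.05,0,0,-14,0,0,0],[0.05,0,0,-14,0,0,0],[0.05,0,0,-14,0,0,0]]' --squeeze 30

```text
time: 3.7
tool_pos: [0.4695, -0.3463, 0.1736]
eef_rot: [-1.78, -2.586, 0.0]
wrist_force: [-0.3, 0.1, -2.0]
opening: 0.0595
grip_force: 33.7
```

```bash
python3 calc.py .6686 .022 .16 12.5
```

```text
d [0.2729 0.3175 0.0136] r [-0.0017 -0.0017  0.1469]
```

Request:
creep_tool --ticks '[[0.05,3,3.5,0,0,0,0],[0.05,6.5,7.5,0,0,0,0.02],[0.05,10,11.5,0,0,0,0.04],[0.05,13.5,15.5,0,0,0,0.06],[0.05,17,19.5,0,0,0,0.08],[0.05,20.5,24,0,0,0,0.1],[0.05,24,28,0,0,0,0.12],[0.05,27.3,31.75,1.36,-0.0017,-0.0017,0.147],[0.05,27.3,31.75,1.36,-0.0017,-0.0017,0.147],[0.05,27.3,31.75,1.36,-0.0017,-0.0017,0.147]]' --squeeze 30

```text
time: 4.95
tool_pos: [0.6679, 0.0214, 0.1582]
eef_rot: [-1.965, -2.449, 0.006]
wrist_force: [0.0, -0.3, -0.1]
opening: 0.0596
grip_force: 33.7
```

Request:
creep_tool --ticks '[[0.05,0,0,0,0,0,0],[0.05,0,0,0,0,0,0]]'

```text
time: 5.2
tool_pos: [0.669, 0.0203, 0.1615]
eef_rot: [1.967, 2.446, 0.0]
wrist_force: [1.0, -0.1, -1.1]
opening: 0.0595
grip_force: 33.7
```

```bash
python3 calc.py .6686 .022 .12 12.5;  python3 - <<'E'
from cell import env
import cv2,numpy as np
S={n:env.snapshot(n) for n in("top","scene")}
for n in S: np.savez(f"pics/{n}1.npz",**S[n])
s=[S[n]["frame"][:,:,::-1] for n in S]
cv2.imwrite("pics/hover2.png",np.hstack([cv2.resize(s[0][160:260,220:330],(396,360)),cv2.resize(s[1][210:310,250:360],(396,360))]))
E
```

```text
d [ 0.0019 -0.0001  0.0415] r [ 0.0018  0.0019 -0.002 ]
```

View pics/hover2.png

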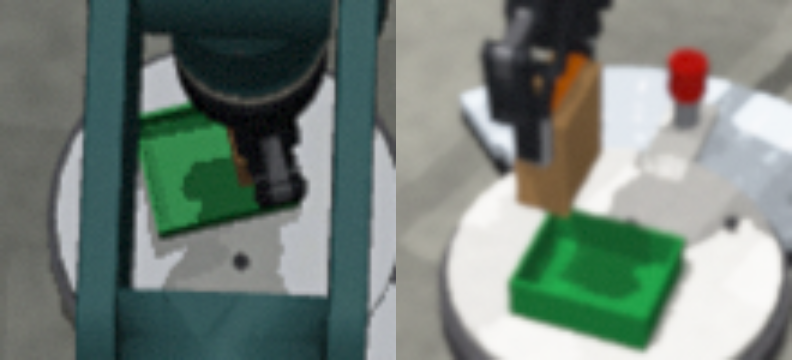

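The brown box hangs over the tray's right half, aligned (scene crop bottom corners at about (520,203) and (570,215)). I go lower and compare its bottom edge with the rim in pixels.

Request:
creep_tool --ticks '[[0.05,0.1,0,2,0,0,0],[0.05,0.15,0,4,0.001,0.001,-0.001],[0.05,0.15,0,4,0.001,0.001,-0.001],[0.05,0.15,0,4,0.001,0.001,-0.001]]'

```text
time: 5.8
tool_pos: [0.6688, 0.0231, 0.1205]
eef_rot: [1.965, 2.451, -0.001]
wrist_force: [0.5, -0.7, -1.4]
opening: 0.0594
grip_force: 33.7
```

Run:
```python
from cell import env
from h import *
np.set_printoptions(precision=1,suppress=True)
S=env.snapshot("scene"); st=env.state();print(st["tool_pos"].round(4),st["wrist_force"])
a=np.radians(12.5);u=np.array([np.cos(a),np.sin(a)]);v=np.array([-u[1],u[0]]);c=np.array([.6637,.0445])
def pr(p,z): q=S["camera_matrix"]@(S["R"]@np.array([*p,z])+S["t"]);return q[:2]/q[2]
for X,Y in((-36,-44),(36,-44),(36,44),(-36,44)): print("rim",X,Y,pr(c+X/1e3*u+Y/1e3*v,.068))
t=st["tool_pos"];
for X,Y in((-30,-15),(30,-15),(30,17),(-30,17)): print("box",X,Y,pr(t[:2]+X/1e3*u+Y/1e3*v,t[2]-.037))
cv2.imwrite("pics/low1.png",cv2.resize(S["frame"][235:315,260:340,::-1],(600,600),interpolation=cv2.INTER_CUBIC))
```

```text
[0.7 0.  0.1] [ 0.7  0.1 -0.2]
rim -36 -44 [293.3 263.7]
rim 36 -44 [280.7 285.7]
rim 36 44 [319.2 296.4]
rim -36 44 [330.2 273.4]
box -30 -15 [294.8 261.2]
box 30 -15 [284.3 279.5]
box 30 17 [298.3 283.3]
box -30 17 [308.3 264.7]
```

View pics/low1.png

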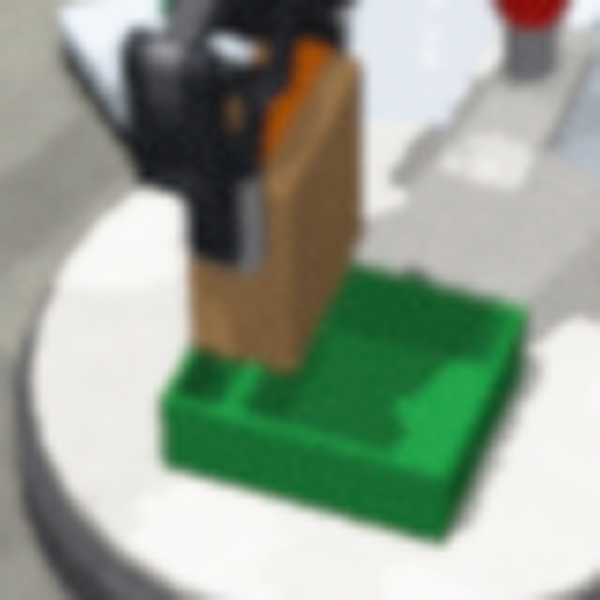

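Rim corners seen at (282,288), (319,298), (330,277); box bottom at (285.6,281), (299.3,284.3). They agree with the prediction to about 1 px, so the box goes inside. I lower it gently and watch the force.

```bash
python3 calc.py .6686 .0225 .096 12.5
```

```text
d [-0.0004 -0.0008  0.0254] r [0.0011 0.0009 0.0009]
```

Request:
creep_tool --ticks '[[0.05,0,0,0.6,0,0,0],[0.05,0,0,1.2,0,0,0],[0.05,0,0,1.6,0,0,0],[0.05,0,0,2,0,0,0],[0.05,0,0,2.4,0,0,0],[0.05,0,0,2.4,0,0,0]]'

```text
time: 6.6
tool_pos: [0.6687, 0.023, 0.0965]
eef_rot: [1.965, 2.451, -0.001]
wrist_force: [-0.0, 0.3, -0.6]
opening: 0.0599
grip_force: 33.7
```

In the tool's units: 0.015 m is 1.5, 0.012 m is 1.2.

Request:
creep_tool --ticks '[[0.05,0,0,0.6,0,0,0],[0.05,0,0,1.2,0,0,0],[0.05,0,0,1.5,0,0,0],[0.05,0,0,1.5,0,0,0]]'

```text
time: 7.1
tool_pos: [0.6687, 0.023, 0.0816]
eef_rot: [1.965, 2.451, -0.001]
wrist_force: [0.3, 0.7, -1.6]
opening: 0.0596
grip_force: 33.8
```

Request:
creep_tool --ticks '[[0.05,0,0,0.1,0,0,0],[0.05,0,0,0.2,0,0,0],[0.05,0,0,0.3,0,0,0],[0.05,0,0,0.3,0,0,0]]'

```text
time: 7.6
tool_pos: [0.6689, 0.023, 0.0789]
eef_rot: [1.965, 2.45, -0.0]
wrist_force: [-0.1, 0.1, -0.9]
opening: 0.0597
grip_force: 33.8
```

In the tool's units: 0.001 m is 0.1, 0.0005 m is 0.05.

Request:
creep_tool --ticks '[[0.05,0,0,0.05,0,0,0],[0.05,0,0,0.1,0,0,0],[0.05,0,0,0.1,0,0,0]]'

```text
time: 7.98
tool_pos: [0.669, 0.023, 0.0781]
eef_rot: [1.965, 2.45, -0.0]
wrist_force: [0.6, 0.2, -0.9]
opening: 0.0596
grip_force: 33.7
```

Request:
creep_tool --ticks '[[0.05,0,0,0.05,0,0,0],[0.05,0,0,0.1,0,0,0],[0.05,0,0,0.1,0,0,0]]'

```text
time: 8.35
tool_pos: [0.669, 0.023, 0.0781]
eef_rot: [1.965, 2.45, 0.0]
wrist_force: [-3.7, 1.1, 5.5]
opening: 0.0595
grip_force: 34.3
```

Contact with the floor. Release and retreat.

In the tool's units: -0.12 m is -12, -0.08 m is -8.

Request:
creep_tool --ticks '[[0.064,0,0,0,0,0,0],[0.07,0,0,0,0,0,0],[0.085,0,0,0,0,0,0],[0.085,0,0,0,0,0,0],[0.085,0,0,0,0,0,0],[0.085,0,0,-3,0,0,0],[0.085,0,0,-8,0,0,0],[0.085,0,0,-12,0,0,0],[0.085,0,0,-12,0,0,0]]'

```text
time: 9.48
tool_pos: [0.6712, 0.023, 0.2031]
eef_rot: [1.959, 2.444, 0.01]
wrist_force: [0.1, 0.0, -0.7]
opening: 0.0854
grip_force: 0.0
```

```bash
python3 calc.py .4483 .3441 .15 33.95
```

```text
d [ 0.3621 -0.1483  0.0503] r [ 0.0099  0.0055 -0.3735]
```

Request:
creep_tool --ticks '[[0.085,5,-2,0,0,0,-0.04],[0.085,10,-4,0,0,0,-0.08],[0.085,15,-6,0,0,0,-0.14],[0.085,20,-8,1,0,0,-0.2],[0.085,25,-10,2,0,0,-0.26],[0.085,30,-12,3.5,0,0,-0.32],[0.085,36.2,-14.8,5,0.005,0,-0.3735],[0.085,36.2,-14.8,5,0.005,0,-0.3735],[0.085,36.2,-14.8,5,0.005,0,-0.3735]]'

```text
time: 10.6
tool_pos: [0.4452, 0.3441, 0.1456]
eef_rot: [-1.473, -2.772, 0.01]
wrist_force: [-0.3, -0.3, 0.3]
opening: 0.0853
grip_force: 0.0
```

Request:
creep_tool --ticks '[[0.085,0,0,0,0,0,0],[0.085,0,0,0,0,0,0]]'

```text
time: 10.85
tool_pos: [0.447, 0.3432, 0.1471]
eef_rot: [-1.479, -2.77, 0.006]
wrist_force: [0.4, -0.2, -0.2]
opening: 0.0852
grip_force: 0.0
```

```bash
python3 calc.py .4483 .3441 .034 33.95
```

Run:
```python
from cell import env
from h import *
np.set_printoptions(precision=4,suppress=True)
S={n:env.snapshot(n) for n in("top","scene")}
for n in S: np.savez(f"pics/{n}2.npz",**S[n])
s=[S[n]["frame"][:,:,::-1] for n in S]
cv2.imwrite("pics/placed1.png",np.hstack([cv2.resize(s[0][160:260,220:330],(396,360)),cv2.resize(s[1][210:310,250:360],(396,360))]))
```

```text
d [0.     0.0021 0.1131] r [-0.004   0.0001 -0.0024]
```

View pics/placed1.png

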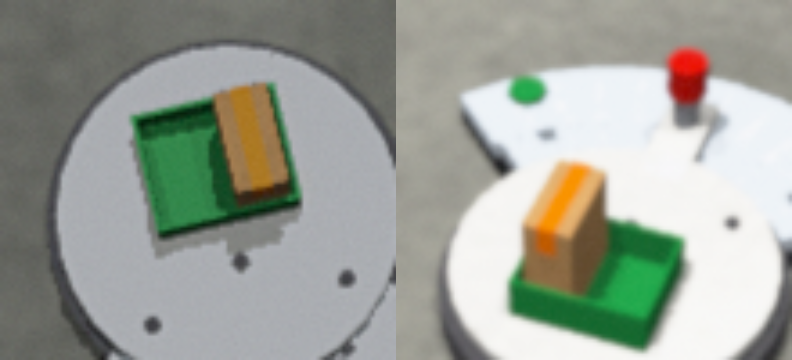

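The brown box stands flat in the right half of the tray, square with the walls (top crop centre (252,140)). I grip the blue box and measure where the brown one ended up.

In the tool's units: 0.113 m is 11.3, 0.08 m is 8.

Request:
creep_tool --ticks '[[0.085,0,0.2,4,-0.003,0,-0.002],[0.085,0,0.2,8,-0.004,0,-0.002],[0.085,0,0.2,11.3,-0.004,0,-0.002],[0.085,0,0.2,11.3,-0.004,0,-0.002],[0.085,0,0.2,11.3,-0.004,0,-0.002]]'

```text
time: 11.58
tool_pos: [0.4482, 0.3454, 0.0353]
eef_rot: [1.474, 2.774, 0.002]
wrist_force: [-0.0, 0.7, 1.3]
opening: 0.085
grip_force: 0.0
```

Request:
creep_tool --ticks '[[0.045,0,0,0,0,0,0],[0.045,0,0,0,0,0,0],[0.045,0,0,0,0,0,0],[0.045,0,0,0,0,0,0],[0.045,0,0,0,0,0,0],[0.045,0,0,0,0,0,0],[0.045,0,0,0,0,0,0]]' --squeeze 30

```text
time: 12.45
tool_pos: [0.4484, 0.3459, 0.0359]
eef_rot: [1.472, 2.773, 0.005]
wrist_force: [0.0, -0.0, 5.9]
opening: 0.0536
grip_force: 32.7
```

Run:
```python
from h import *
np.set_printoptions(precision=4,suppress=True)
T=load("top2");T["frame"]=cv2.bilateralFilter(T["frame"],5,40,3)
r=cv2.minAreaRect(blob(T,(270,175,45,50),(5,60,100),(28,255,255)));w=np.array([onz(T,q,.111)[:2] for q in cv2.boxPoints(r)])
a=.218;u=np.array([np.cos(a),np.sin(a)]);v=np.array([-u[1],u[0]])
print("brown",w.mean(0),"tray frame",(w-[.6637,.0445])@np.c_[u,v]*1e3)
```

```text
brown [0.6652 0.0225] tray frame [[ 26.9121  -6.3893]
 [ 27.0819 -37.4398]
 [-33.5608 -37.2067]
 [-33.6734  -6.3401]]
```

Request:
creep_tool --ticks '[[0.045,0,0,-4,0,0,0],[0.045,0,0,-9,0,0,0],[0.045,0,0,-14,0,0,0],[0.045,0,0,-14,0,0,0],[0.045,0,0,-14,0,0,0]]' --squeeze 30

```text
time: 13.08
tool_pos: [0.4464, 0.3447, 0.1725]
eef_rot: [-1.473, -2.773, 0.004]
wrist_force: [0.0, -0.1, -1.4]
opening: 0.0534
grip_force: 32.7
```

```bash
python3 calc.py .6595 .0635 .165 12.5
```

```text
d [-0.3523  0.0191  0.0073] r [-3.100e-03  3.000e-04  3.764e-01]
```

In the tool's units: -0.3523 m is -35.23, -0.31 m is -31.

Request:
creep_tool --ticks '[[0.045,-4,0,0,0,0,0.03],[0.045,-8.5,0.4,0,0,0,0.08],[0.045,-13,0.8,0,0,0,0.13],[0.045,-17.5,1,0,0,0,0.18],[0.045,-22,1.3,0,0,0,0.23],[0.045,-26.5,1.5,0,0,0,0.28],[0.045,-31,1.7,0,0,0,0.33],[0.045,-35.23,1.91,0.7,-0.003,0,0.376],[0.045,-35.23,1.91,0.7,-0.003,0,0.376],[0.045,-35.23,1.91,0.7,-0.003,0,0.376]]' --squeeze 30

```text
time: 14.32
tool_pos: [0.6589, 0.0641, 0.1638]
eef_rot: [-1.964, -2.448, 0.001]
wrist_force: [0.2, 0.5, -2.0]
opening: 0.0536
grip_force: 32.5
```

Request:
creep_tool --ticks '[[0.045,0,0,0,0,0,0],[0.045,0,0,0,0,0,0]]'

```text
time: 14.58
tool_pos: [0.6598, 0.065, 0.1669]
eef_rot: [1.963, 2.451, 0.003]
wrist_force: [-0.6, -0.2, -0.5]
opening: 0.0534
grip_force: 32.5
```

```bash
python3 calc.py .6595 .0635 .12 12.5
```

```text
d [-0.0015 -0.0007  0.0469] r [ 0.0023 -0.0005  0.0019]
```

In the tool's units: 0.046 m is 4.6, 0.036 m is 3.6.

Request:
creep_tool --ticks '[[0.045,-0.1,-0.05,1.2,0.001,0,0.001],[0.045,-0.1,-0.05,1.2,0.001,0,0.001],[0.045,-0.1,-0.05,2.4,0.001,0,0.001],[0.045,-0.1,-0.05,3.6,0.001,0,0.001],[0.045,-0.1,-0.05,4.6,0.001,0,0.001],[0.045,-0.1,-0.05,4.6,0.001,0,0.001]]'

```text
time: 15.32
tool_pos: [0.6591, 0.0628, 0.1187]
eef_rot: [-1.966, -2.448, 0.002]
wrist_force: [1.0, 0.4, -2.1]
opening: 0.0536
grip_force: 32.6
```

Request:
creep_tool --ticks '[[0.045,0,0,0.6,0,0,0],[0.045,0,0,1.2,0,0,0],[0.045,0,0,1.7,0,0,0],[0.045,0,0,2.2,0,0,0],[0.045,0,0,2.4,0,0,0],[0.045,0,0,2.4,0,0,0]]'

```text
time: 16.08
tool_pos: [0.66, 0.0629, 0.0965]
eef_rot: [1.967, 2.449, 0.002]
wrist_force: [-1.0, 0.6, -0.2]
opening: 0.0535
grip_force: 32.6
```

```bash
python3 calc.py .6595 .0635 .078 12.5
```

```text
d [ 0.0007 -0.0004  0.0185] r [ 0.0008 -0.0005 -0.0007]
```

Request:
creep_tool --ticks '[[0.045,0,0,0.6,0,0,0],[0.045,0,0,1.2,0,0,0],[0.045,0,0,1.6,0,0,0],[0.045,0,0,1.8,0,0,0],[0.045,0,0,1.8,0,0,0]]'

```text
time: 16.7
tool_pos: [0.66, 0.0629, 0.0785]
eef_rot: [1.967, 2.449, 0.001]
wrist_force: [-0.7, -0.1, -1.9]
opening: 0.053
grip_force: 32.6
```

Request:
creep_tool --ticks '[[0.045,0,0,0.05,0,0,0],[0.045,0,0,0.1,0,0,0],[0.045,0,0,0.15,0,0,0],[0.045,0,0,0.15,0,0,0]]'

```text
time: 17.2
tool_pos: [0.6601, 0.0629, 0.0772]
eef_rot: [1.967, 2.449, 0.002]
wrist_force: [0.5, -0.8, -1.5]
opening: 0.0532
grip_force: 32.6
```

Request:
creep_tool --ticks '[[0.045,0,0,0.05,0,0,0],[0.045,0,0,0.1,0,0,0],[0.045,0,0,0.1,0,0,0]]'

```text
time: 17.58
tool_pos: [0.6602, 0.0629, 0.0769]
eef_rot: [1.967, 2.449, 0.002]
wrist_force: [-1.6, 0.3, 2.9]
opening: 0.0533
grip_force: 33.1
```

In the tool's units: -0.1 m is -10, -0.08 m is -8.

Request:
creep_tool --ticks '[[0.058,0,0,0,0,0,0],[0.066,0,0,0,0,0,0],[0.085,0,0,0,0,0,0],[0.085,0,0,0,0,0,0],[0.085,0,0,0,0,0,0],[0.085,0,0,-3,0,0,0],[0.085,0,0,-8,0,0,0],[0.085,0,0,-10,0,0,0],[0.085,0,0,-10,0,0,0],[0.085,0,0,-10,0,0,0]]'

```text
time: 18.82
tool_pos: [0.659, 0.0628, 0.1736]
eef_rot: [-1.966, -2.447, 0.002]
wrist_force: [0.4, 0.8, 0.0]
opening: 0.0851
grip_force: 0.0
```

```bash
python3 calc.py .4985 .008 .17 -77.5
```

```text
d [-0.0189 -0.1686  0.0041] r [-3.1000e-03  1.1000e-03  1.5701e+00]
```

Request:
creep_tool --ticks '[[0.085,-0.2,-1.8,0,0,0,0.17],[0.085,-0.4,-3.6,0,0,0,0.34],[0.085,-0.6,-5.5,0,0,0,0.52],[0.085,-0.8,-7.4,0,0,0,0.7],[0.085,-1,-9.3,0,0,0,0.88],[0.085,-1.2,-11.2,0,0,0,1.06],[0.085,-1.5,-13,0,0,0,1.24],[0.085,-1.7,-15,0,0,0,1.42],[0.085,-1.89,-16.86,0.4,0,0,1.57],[0.085,-1.89,-16.86,0.4,0,0,1.57]]'

```text
time: 20.08
tool_pos: [0.4975, 0.0079, 0.1694]
eef_rot: [-3.121, -0.343, 0.006]
wrist_force: [-0.4, -0.1, 0.1]
opening: 0.0848
grip_force: 0.0
```

Request:
creep_tool --ticks '[[0.085,0,0,0,0,0,0],[0.085,0,0,0,0,0,0],[0.085,0,0,0,0,0,0]]'

```text
time: 20.45
tool_pos: [0.4999, 0.0082, 0.1719]
eef_rot: [-3.122, -0.343, -0.002]
wrist_force: [0.1, 0.3, 0.4]
opening: 0.085
grip_force: 0.0
```

```bash
python3 calc.py .4985 .008 .062 -77.5
```

Run:
```python
from cell import env
from h import *
S={n:env.snapshot(n) for n in("top","scene")}
for n in S: np.savez(f"pics/{n}3.npz",**S[n])
s=[S[n]["frame"][:,:,::-1] for n in S]
cv2.imwrite("pics/knob1.png",np.hstack([cv2.resize(s[0][170:310,220:360],(396,396)),cv2.resize(s[1][180:320,245:385],(396,396))]))
```

```text
d [-1.500e-03 -1.000e-04  1.099e-01] r [-0.0005 -0.0011  0.0009]
```

View pics/knob1.png

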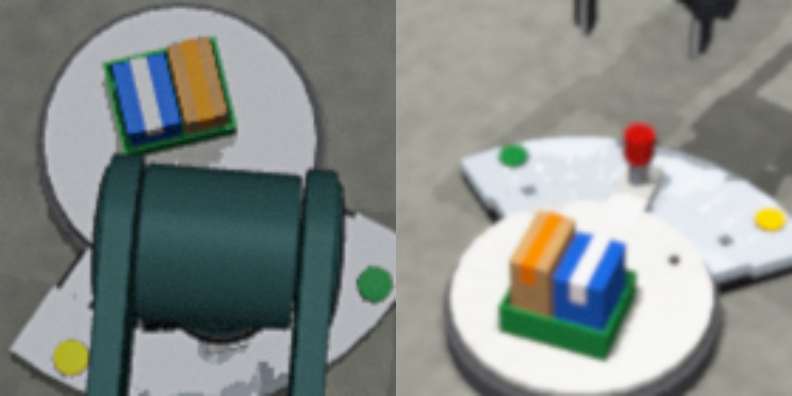

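Both boxes stand in the tray side by side (scene crop (540,265) and (590,285)); the knob is at (640,145). Descending on the knob.

Request:
creep_tool --ticks '[[0.085,-0.1,0,3.5,0,0,0],[0.085,-0.15,0,7.5,0,0,0],[0.085,-0.15,0,10,0,0,0],[0.085,-0.15,0,11,0,0,0],[0.085,-0.15,0,11,0,0,0],[0.085,-0.15,0,11,0,0,0]]'

```text
time: 21.3
tool_pos: [0.4993, 0.0077, 0.0635]
eef_rot: [3.123, 0.342, 0.006]
wrist_force: [0.6, -0.2, -0.2]
opening: 0.0851
grip_force: 0.0
```

Request:
creep_tool --ticks '[[0.06,0,0,0,0,0,0],[0.045,0,0,0,0,0,0],[0.036,0,0,0,0,0,0],[0.031,0,0,0,0,0,0],[0.031,0,0,0,0,0,0],[0.031,0,0,0,0,0,0],[0.031,0,0,0,0,0,0],[0.031,0,0,0,0,0,0]]' --squeeze 30

```text
time: 22.3
tool_pos: [0.4981, 0.0078, 0.062]
eef_rot: [-3.122, -0.342, -0.002]
wrist_force: [-0.0, 0.7, -0.1]
opening: 0.0307
grip_force: 0.0
```

Request:
creep_tool --ticks '[[0.02,0,0,0,0,0,0],[0.02,0,0,0,0,0,0],[0.02,0,0,0,0,0,0],[0.02,0,0,0,0,0,0]]' --squeeze 50

```text
time: 22.8
tool_pos: [0.4981, 0.0078, 0.0622]
eef_rot: [-3.122, -0.342, -0.002]
wrist_force: [-1.1, 1.2, 2.6]
opening: 0.0271
grip_force: 49.1
```

```bash
python3 calc.py .4981 .0078 .0775 -77.5
```

```text
d [-0.      0.     -0.0153] r [-0.0006 -0.0012  0.0001]
```

Request:
creep_tool --ticks '[[0.02,0,0,-0.4,0,0,0],[0.02,0,0,-0.8,0,0,0],[0.02,0,0,-1.2,0,0,0],[0.02,0,0,-1.5,0,0,0],[0.02,0,0,-1.5,0,0,0]]'

```text
time: 23.42
tool_pos: [0.498, 0.0078, 0.0768]
eef_rot: [-3.122, -0.342, -0.001]
wrist_force: [3.4, 0.6, -9.3]
opening: 0.0268
grip_force: 49.7
```

Run:
```python
from cell import env
from scipy.spatial.transform import Rotation as Ro
import numpy as np
s=env.state();R=Ro.from_rotvec(s["eef_rot"]).as_matrix();p=s["tool_pos"];a0=.218
# pivot consistent with the knob as gripped; arc to +40 deg
c=p[:2]+.14*np.array([np.cos(a0),np.sin(a0)]);print("pivot",c.round(4), p.round(4))
for d in np.arange(2,41,2):
    a=a0+np.radians(d);k=c-.14*np.array([np.cos(a),np.sin(a)])
    print(d,(R.T@np.r_[k-p[:2],0]).round(4),round(-np.radians(d),3))
```

```text
pivot [0.6347 0.0381] [0.498  0.0078 0.0768]
2 [ 0.0001  0.0049 -0.    ] -0.035
4 [ 0.0003  0.0098 -0.    ] -0.07
6 [ 0.0008  0.0146 -0.    ] -0.105
8 [ 0.0014  0.0195 -0.    ] -0.14
10 [ 0.0021  0.0243 -0.    ] -0.175
12 [ 0.0031  0.0291 -0.    ] -0.209
14 [ 0.0041  0.0339 -0.    ] -0.244
16 [ 0.0054  0.0386 -0.    ] -0.279
18 [ 0.0068  0.0433 -0.    ] -0.314
20 [ 0.0084  0.0479 -0.    ] -0.349
22 [ 0.0102  0.0524 -0.    ] -0.384
24 [ 0.0121  0.0569 -0.    ] -0.419
26 [ 0.0142  0.0614 -0.    ] -0.454
28 [ 0.0164  0.0657 -0.    ] -0.489
30 [ 0.0187  0.07   -0.    ] -0.524
32 [ 0.0213  0.0742 -0.    ] -0.559
34 [ 0.0239  0.0783 -0.    ] -0.593
36 [ 0.0267  0.0823 -0.    ] -0.628
38 [ 0.0297  0.0862 -0.    ] -0.663
40 [ 0.0327  0.09   -0.    ] -0.698
```

Spring load of about 9 N and 14.6 mm of lift, so the pin clears the plate. Swing 20°, twice (the same rows apply in the turned tool axes).

Request:
creep_tool --ticks '[[0.02,0.01,0.24,0,0,0,-0.017],[0.02,0.03,0.73,0,0,0,-0.052],[0.02,0.08,1.46,0,0,0,-0.105],[0.02,0.14,1.95,0,0,0,-0.14],[0.02,0.21,2.43,0,0,0,-0.175],[0.02,0.41,3.39,0,0,0,-0.244],[0.02,0.54,3.86,0,0,0,-0.279],[0.02,0.68,4.33,0,0,0,-0.314],[0.02,0.84,4.79,0,0,0,-0.349],[0.02,0.84,4.79,0,0,0,-0.349]]'

```text
time: 24.68
tool_pos: [0.517, -0.0373, 0.0768]
eef_rot: [-3.015, -0.879, -0.003]
wrist_force: [5.0, 0.6, -10.0]
opening: 0.0266
grip_force: 49.8
```

Run:
```python
from cell import env
import numpy as np
p=env.state()["tool_pos"][:2]-[.6347,.0381];print(np.linalg.norm(p),np.degrees(np.arctan2(p[1],p[0]))%360-192.49)
```

```text
0.139744576816475 20.152488630389286
```

Units first: shifts go in cm. So 0.0479 m is 4.79, 0.0433 m is 4.33.

Request:
creep_tool --ticks '[[0.02,0.01,0.24,0,0,0,-0.017],[0.02,0.03,0.73,0,0,0,-0.052],[0.02,0.08,1.46,0,0,0,-0.105],[0.02,0.14,1.95,0,0,0,-0.14],[0.02,0.21,2.43,0,0,0,-0.175],[0.02,0.41,3.39,0,0,0,-0.244],[0.02,0.54,3.86,0,0,0,-0.279],[0.02,0.68,4.33,0,0,0,-0.314],[0.02,0.84,4.79,0,0,0,-0.349],[0.02,0.84,4.79,0,0,0,-0.349]]'

```text
time: 25.92
tool_pos: [0.55, -0.073, 0.0768]
eef_rot: [-2.817, -1.389, -0.003]
wrist_force: [5.1, 1.2, -8.9]
opening: 0.0267
grip_force: 49.8
```

Request:
creep_tool --ticks '[[0.02,0,0,0,0,0,0],[0.02,0,0,0,0,0,0]]'

```text
time: 26.18
tool_pos: [0.5499, -0.073, 0.0769]
eef_rot: [-2.818, -1.389, -0.003]
wrist_force: [5.7, 0.9, -9.2]
opening: 0.0267
grip_force: 49.8
```

Run:
```python
from cell import env
import numpy as np
p=env.state()["tool_pos"][:2]-[.6347,.0381];print(np.linalg.norm(p),np.degrees(np.arctan2(p[1],p[0]))%360-192.49)
```

```bash
python3 calc.py .5494 -.073 .062 -37.5
```

```text
0.13975228039233598 40.14680797674259
d [-0.0003 -0.0004  0.0149] r [ 0.0007 -0.002  -0.0003]
```

At 40.1°. Lower the knob in the grip to confirm that the pin finds the hole, then let go.

Request:
creep_tool --ticks '[[0.02,0,0,0.3,0,0,0],[0.02,0,0,0.6,0,0,0],[0.02,0,0,0.9,0,0,0],[0.02,0,0,1.2,0,0,0],[0.02,0,0,1.2,0,0,0]]'

```text
time: 26.8
tool_pos: [0.5498, -0.0729, 0.065]
eef_rot: [-2.818, -1.389, -0.003]
wrist_force: [4.6, 2.3, -6.6]
opening: 0.0268
grip_force: 50.0
```

Request:
creep_tool --ticks '[[0.032,0,0,0,0,0,0],[0.034,0,0,0,0,0,0],[0.045,0,0,0,0,0,0],[0.06,0,0,0,0,0,0],[0.085,0,0,0,0,0,0],[0.085,0,0,0,0,0,0],[0.085,0,0,0,0,0,0],[0.085,0,0,0,0,0,0]]'

```text
time: 27.8
tool_pos: [0.5495, -0.0731, 0.0649]
eef_rot: [-2.817, -1.389, -0.002]
wrist_force: [0.3, 0.6, 0.5]
opening: 0.0849
grip_force: 0.0
```

Request:
creep_tool --ticks '[[0.085,0,0,-3,0,0,0],[0.085,0,0,-8,0,0,0],[0.085,0,0,-14,0,0,0],[0.085,0,0,-18,0,0,0],[0.085,-5,3,-18,0,0,0],[0.085,-10,7,-18,0,0,0],[0.085,-12,12,-18,0,0,0],[0.085,-12,16,-18,0,0,0],[0.085,-12,20,-18,0,0,0],[0.085,-12,20,-18,0,0,0]]'

```text
time: 29.05
tool_pos: [0.6358, -0.2918, 0.2414]
eef_rot: [-2.815, -1.386, 0.002]
wrist_force: [-0.2, -0.5, -2.5]
opening: 0.0849
grip_force: 0.0
```

Run:
```python
from cell import env
from h import *
np.set_printoptions(precision=4,suppress=True)
S={n:env.snapshot(n) for n in("top","scene")}
s=[S[n]["frame"][:,:,::-1] for n in S]
cv2.imwrite("pics/end.png",np.hstack([cv2.resize(s[0][170:310,220:360],(396,396)),cv2.resize(s[1][180:320,245:385],(396,396))]))
R1=((0,150,60),(6,255,255)); S0=load("scene0")
def pr(s,p): q=s["camera_matrix"]@(s["R"]@np.array(p)+s["t"]);return q[:2]/q[2]
a=cen(blob(S["scene"],(255,190,110,80),*R1)); print("knob S",a,"start obs-pred",cen(blob(S0,(320,220,25,25),*R1))-pr(S0,[.4977,.0077,.078]))
for l in (0,.003,.011): print(l,a-pr(S0,[.5492,-.0731,.078+l]))
```

```text
knob S [291.0441 230.0817] start obs-pred [-0.1354  1.2403]
0 [-0.239   1.2961]
0.003 [-0.2073  2.2454]
0.011 [-0.1223  4.7929]
```

View pics/end.png

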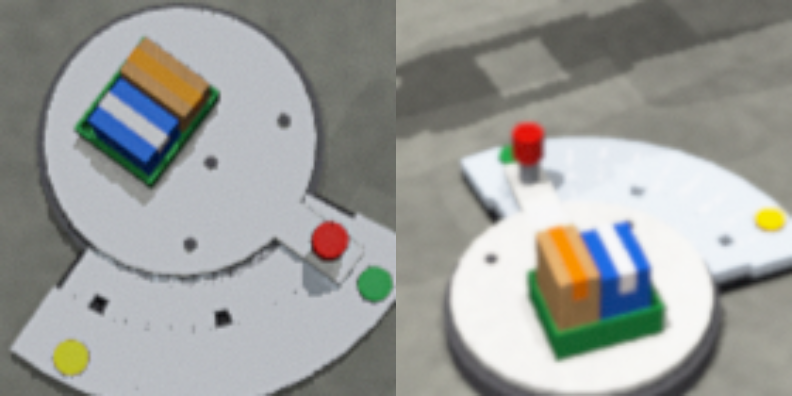

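The knob is in line with the green disc (top crop (330,240) and (375,285)). Its image offset equals the one at the start to within 0.1 px, so the pin is home. Both boxes are upright in the tray and the robot touches nothing.

Request:
creep_tool --ticks '[[0.085,0,0,0,0,0,0],[0.085,0,0,0,0,0,0]]'

```text
time: 29.4
tool_pos: [0.6346, -0.2894, 0.2463]
eef_rot: [2.816, 1.39, 0.003]
wrist_force: [-0.5, 0.1, -0.7]
opening: 0.0849
grip_force: 0.0
```

```bash
python3 -c "
from cell import env
print(env.finish_job())"
```

```text
the job is handed in; nothing more can be done
None
```

I handed the job in at 29.4 s: both boxes stand upright in the tray, the turntable is at the green-marked hole with the pin home by the camera check, and I never touched the jar or the tape roll; no verdict came back.

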